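# Gauge the thicker parcel on the sloping packing stand

## Robot

A 6-joint arm with a two-finger parallel gripper is mounted at the origin on the work surface. World frame = base frame: x ahead of the robot, y to its left, z up, the work surface at z = 0. Lengths are in m, angles in rad, forces in N, time in s.
With the tool pointing down it reaches from about 0.4 to 0.925 m from the base axis. Payload 3.4 kg.
Tool frame: the origin (TCP) lies midway between the tips of the shut fingers; the grasp point (between the pads) lies 19 mm behind it; z points along the fingers, x is the direction in which the jaws open and shut, and the axes are right-handed (so a half turn about z gives the same grasp; the last joint's range is limited). The gripper opens to 85 mm and grips with 20 to 120 N. Pads are 22 mm wide; open, the fingers measure 114 mm over their backs; the gripper's body (76 mm by 85 mm) begins 54 mm behind the grasp point. The pads swing forward as they close: fully open they stand 13 mm farther back than shut.
Start: joints at [1.058, 0.307, 1.506, -0, 1.328, -0.073], TCP at [0.245, 0.52, 0.231] pointing down, gripper open.
Joint ranges: [-3.12, 3.12], [-1.05, 2.28], [0.14, 2.33], [-1.42, 4.57], [0.1, 2.73], [-2.68, 2.68]. Speed limits (rad/s): [2.57, 2.57, 3.14, 3.14, 3.14, 3.14].

## Interface

Orientations are given as a rotation vector (axis times angle).
In Python, from rig import manip gives the robot as it stands. The module is installed in compiled form; this text tells all that it offers. Calls block until the motion is done:
- manip.goto(position, orientation): joint-space move of the TCP to a pose.
- manip.movel(position, rotation=None, feed=0.15): straight line of the TCP; rotation=None keeps the orientation; feed is the mean speed in m/s.
- manip.move_joints(angles): joint-space move.
- manip.gripper_to(opening, squeeze=None): opening from 0.0 (shut) to 1.0 (fully open); squeeze is the grip in N (None keeps the last); returns when the fingers have stopped.
- manip.pause(seconds).
- manip.inverse_kinematics(position, orientation): joint angles nearest the present ones, or None.
- manip.camera(name): name is "side" or "top" or "wrist"; returns a dict with "frame" (400x640x3 uint8, blue, green, red), "fx", "fy", "cx", "cy" (pixels), "rvec" (rotation vector, rad) and "tvec" (3), from world to camera coordinates, as OpenCV has them; the wrist camera has in their place "mount" (4x4, takes a point from camera to tool coordinates, whose origin is the TCP and whose axes are the tool frame's). Camera axes: x right, y down, z forward; pixel columns grow to the right and rows downward; lengths in m; the calibration is good to about 2 mm. A picture is of the moment at which its call begins: read the wrist's pose just before it. There is no depth.
A pose or a line that the arm cannot do raises manip.Unreachable and nothing moves.
- manip.hand_in(): hands the job in, once; it reports no verdict.
Readings, each from a call of its own:
- manip.read_t(): time.
- manip.read_joint_pos(): joint angles.
- manip.read_joint_vel(): joint speeds.
- manip.read_joint_efforts(): joint torques, N m.
- manip.read_ee_pos(): TCP position.
- manip.read_tool_rot(): TCP orientation.
- manip.read_wrist_force(): force on the tool from outside, world axes, zero at the start.
- manip.read_torque(): the same for the moment, N m.
- manip.read_gripper_width(): opening from 0.0 (shut) to 1.0 (fully open).
Only numpy, scipy, OpenCV 4.12 (cv2) and the standard library are available. Lean on these libraries where they do the work, as an engineer would, in place of code of your own. Each camera call takes 0.05 s, during which the arm holds its last target.

## Task

Take the parcel-thickness gauge that stands on the table and set it down gently over the thicker of the two parcels on the sloping stand: both runners flat on the sloping board, one on each side of the parcel, so that the gauge's sprung foot rests on the parcel and reads its thickness. Let go and leave the gauge standing there, without shifting either parcel or disturbing the other things on the table.

Things in the scene. Friction and masses are not known exactly. Their poses are not given: they have to be found in the camera images.
- gauge: Bridge gauge, about 0.5 kg, 120 long (x) x 108 wide (y) x 154 high; starts upright on the table. Origin midway between the undersides of its two steel runners, z up. Runners 120 x 14 x 14 lie along x at y = +47 and -47 (80 mm gap between). Uprights carry an aluminium cross bridge (underside at z 62). Same under a half turn. Centre of mass low: it stands stably on the slope.
- gauge_handle (a point): Centre of the gauge's handle, 143 mm above its origin, same axes: a black bar 14 thick (x), 80 long (y), 22 high, held on two posts above the bridge. Pinch it across x at its middle, between the posts (about 59 mm clear).
- gauge_foot (a joint): The gauge's reading (m): how far its sprung foot is pushed up along the gauge's z. 0 is the lower stop, the pad 2 mm above the plane of the runners' undersides; upper stop 0.040. With the gauge seated over a thing h thick it reads h - 2 mm. The spring presses down with 0.45 N at 0 and 1 N at 0.036.
- foot_pad (a point): Centre of the underside of the gauge's round foot pad (28 mm across), on the gauge's z axis; a thin rod from it passes up through the bridge. Same axes as the gauge.
- stand: The fixed plywood stand that carries the sloping board, 240 x 370 and about 140 high at its far edge; origin on the table under the middle of the board, z up, x away from the robot when the stand is square to it.
- board_mid (a point): Middle of the top face of the fixed stand's sloping board, 240 (x, up the slope) x 370 (y); z is the face's normal. It slopes 28 degrees, rising away from the robot, its middle 80 mm above the table; a ledge 18 high, 10 thick runs along its low edge (inner face at x = -110). The stand is turned a little about the vertical.
- thick_parcel: The thicker cardboard parcel, 140 (x, up the slope) x 56 (y) x 38 thick (z); origin at the centre of its underside, z square to the board. About 0.2 kg; it lies on the board against the ledge, in the left or the right half.
- flat_parcel: The thinner cardboard parcel, 140 x 56 x 18 thick, origin and axes likewise, in the other half of the board, centres at least 144 mm apart. Leave it alone.
- tape_roll: Bystander: roll of tape lying flat, 96 across, 48 high; origin at the centre of its underside.
- pen_tub: Bystander: grey open tub, 72 across, 95 high; origin at the centre of its underside.
- dispenser: Bystander: heavy tape dispenser, 150 x 60 x 86 high; origin at the centre of its underside.
Things that resemble listed ones, but are neither listed nor needed, are in the scene too. Of the things that look like the gauge, the smallest one is meant.

How it is judged:
At the end, for the whole second after the job is handed in: The gauge stands released and at rest on the sloping board, square to it within 0.06 rad and seated within 4 mm; its foot rests on the thicker parcel (pad centre over its top, within 65 mm along and 26 mm across) and reads 33.5 to 38.5 mm; both parcels are within 20 mm of where they started (value of joint gauge_foot between 0.0335 and 0.0385 m and angle between the z axis of gauge and the z axis of board_mid, either way round below 0.06 rad and z of gauge in the frame of board_mid between -0.003 and 0.004 m and x of foot_pad in the frame of thick_parcel between -0.065 and 0.065 m and y of foot_pad in the frame of thick_parcel between -0.026 and 0.026 m and distance of each of thick_parcel, flat_parcel from where it was at the start of the episode below 0.02 m and linear speed of gauge below 0.01 m/s); the robot touches nothing.
It fails at once if the gauge is dropped or banged onto the board: it moves faster than 0.4 m/s when less than 20 mm above it (z of gauge in the frame of board_mid between -0.01 and 0.02 m and x of gauge in the frame of board_mid between -0.12 and 0.12 m and y of gauge in the frame of board_mid between -0.185 and 0.185 m and linear speed of gauge above 0.4 m/s).
It fails at once if the gauge is pressed on the stand with more than 60 N (contact force between gauge and stand above 60 N).
It fails at once if a parcel is shifted more than 30 mm (distance of any of thick_parcel, flat_parcel from where it was at the start of the episode above 0.03 m).
It fails at once if a bystander is moved more than 30 mm (distance of any of tape_roll, pen_tub, dispenser from where it was at the start of the episode above 0.03 m).
It also fails if it takes over 35 s, if anything falls off the work surface, if the arm or the gripper's body presses on something with over 40 N, if the wrist force passes 120 N, or if a joint passes its speed limit or range.

## Working session

There is one attempt and no reset: what is moved stays moved. The work goes in short steps, each a Python script; the robot and the scene stay as the last script left them, time stands still between calls to the robot, and variables do not carry over. Pictures are saved under pics/ and viewed, and the job is handed in when it is done.

```bash
mkdir -p pics; ls
python3 - <<'E'
from rig import manip
import cv2
for n in("side","top","wrist"):
    c=manip.camera(n); cv2.imwrite(f"pics/{n}0.png",c["frame"])
    print(n,{k:v for k,v in c.items() if k!="frame"})
print(manip.read_t())
E
```

```text
pics
side {'fx': 427.3594898985614, 'fy': 427.3594898985614, 'cx': 318.7668561019548, 'cy': 195.32114589032386, 'rvec': array([ 2.21188212, -0.55578182,  0.2468738 ]), 'tvec': array([-0.4317198 ,  0.21265809,  1.33395674])}
top {'fx': 514.5280387737324, 'fy': 514.5280387737324, 'cx': 325.76527039750533, 'cy': 202.95850832780627, 'rvec': array([ 2.12671191, -2.14429369,  0.14328331]), 'tvec': array([-0.00858539,  0.48905666,  1.78926562])}
wrist {'fx': 329.95683381741577, 'fy': 329.95683381741577, 'cx': 316.611487018138, 'cy': 203.6164166576651, 'mount': array([[ 9.99999441e-01,  6.92600899e-05,  1.05488331e-03,
        -1.64328498e-04],
       [-3.84583468e-04,  9.53313274e-01,  3.01982870e-01,
        -7.88463942e-02],
       [-9.84718904e-04, -3.01983107e-01,  9.53312768e-01,
        -1.42050448e-01],
       [ 0.00000000e+00,  0.00000000e+00,  0.00000000e+00,
         1.00000000e+00]])}
0.15
```

View pics/side0.png

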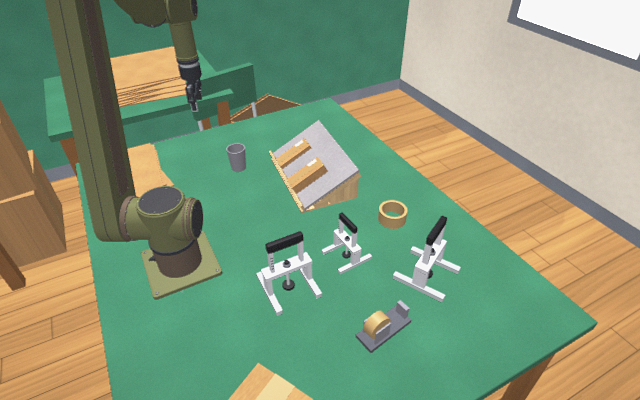

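View pics/top0.png

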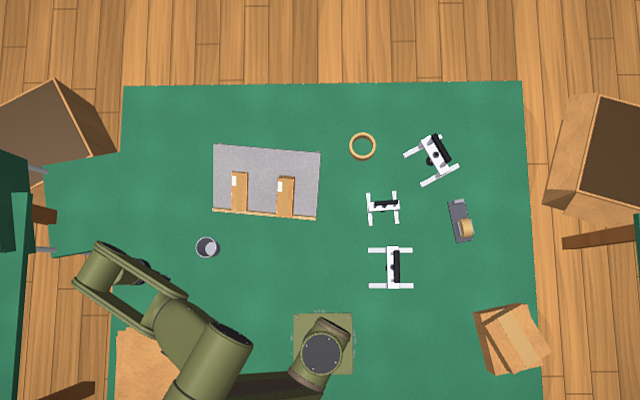

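View pics/wrist0.png

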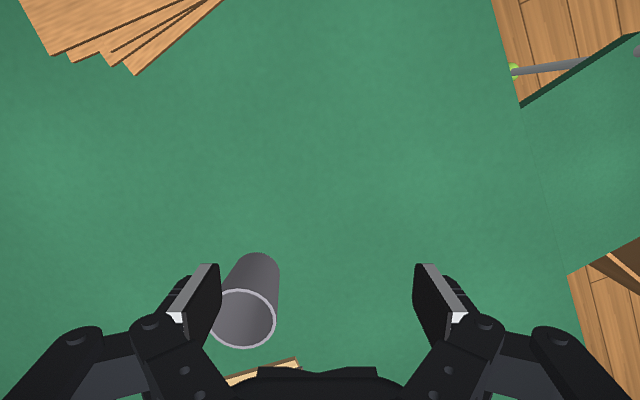

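The smallest gauge is the middle one, at top (383,207) and side (347,240). The stand is at top (267,182), with parcels at top (239,192) and (286,197). I'll enlarge these areas.

Run:
```python
import cv2
t=cv2.imread("pics/top0.png"); s=cv2.imread("pics/side0.png")
R=lambda a,x0,x1,y0,y1,k:cv2.resize(a[y0:y1,x0:x1],None,fx=k,fy=k,interpolation=cv2.INTER_CUBIC)
cv2.imwrite("pics/c1.png",R(t,205,330,135,225,6))
cv2.imwrite("pics/c2.png",R(t,355,410,180,230,10))
cv2.imwrite("pics/c3.png",R(s,260,365,115,215,6))
cv2.imwrite("pics/c4.png",R(s,315,380,205,280,8))
```

```text
(no output)
```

View pics/c1.png

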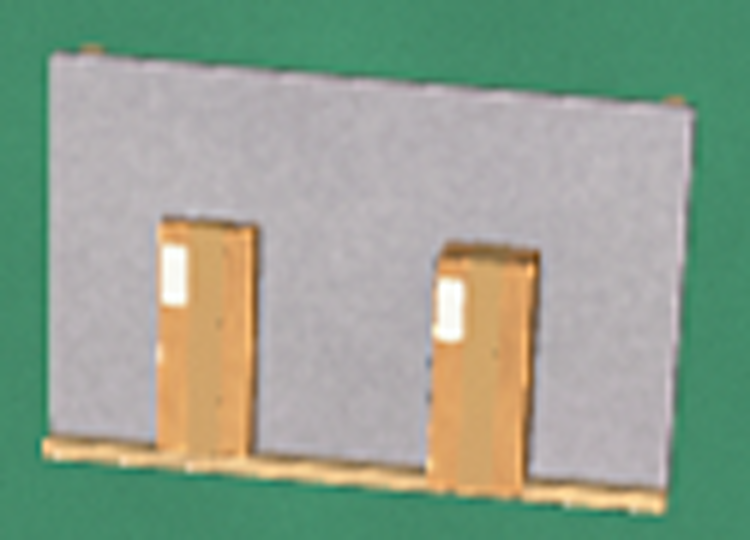

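View pics/c2.png

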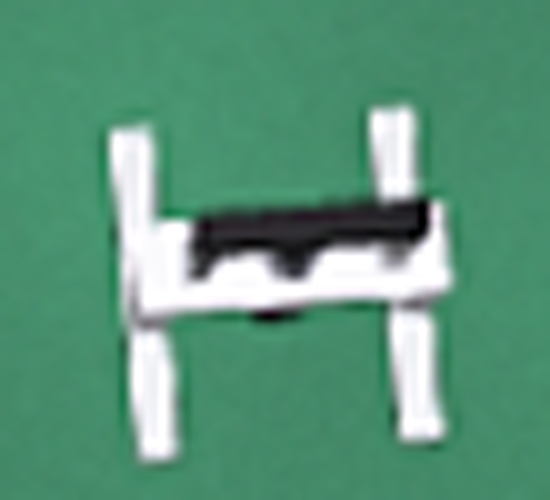

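View pics/c3.png

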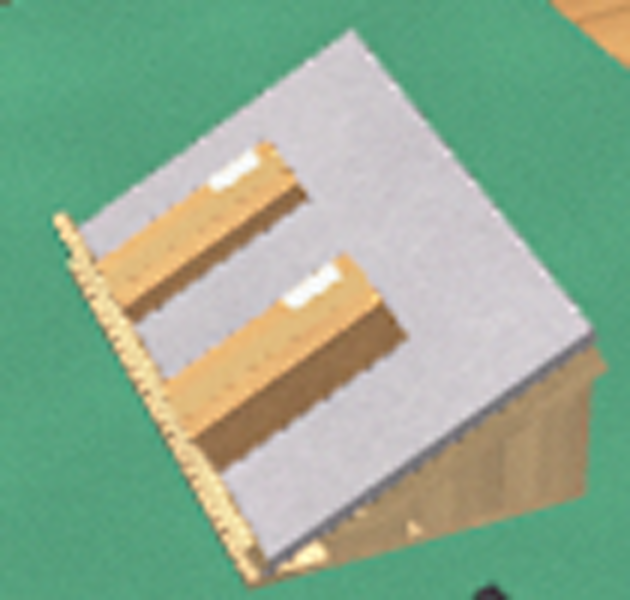

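View pics/c4.png

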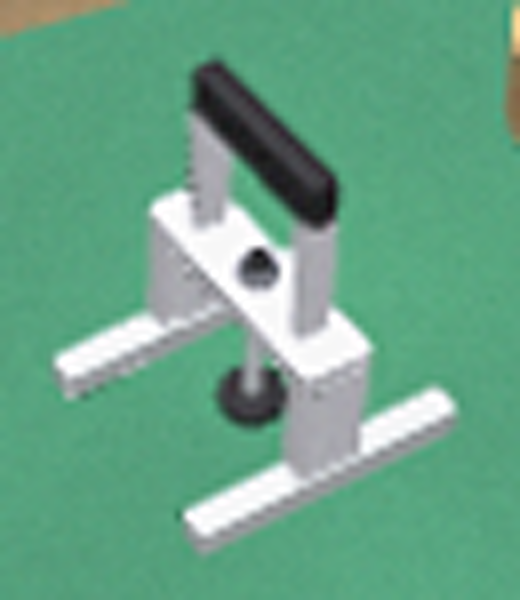

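The right-hand parcel, at top (286,197), is the thicker one: its dark side face in the side view is about twice as tall. I'll triangulate from both views and fit the poses.

```bash
cat > h.py <<'E'
import numpy as np, cv2
from scipy.optimize import least_squares
from scipy.spatial.transform import Rotation as Ro
import pickle
CAM={'side':dict(f=427.3594898985614,cx=318.7668561019548,cy=195.32114589032386,rvec=np.array([2.21188212,-0.55578182,0.2468738]),tvec=np.array([-0.4317198,0.21265809,1.33395674])),
'top':dict(f=514.5280387737324,cx=325.76527039750533,cy=202.95850832780627,rvec=np.array([2.12671191,-2.14429369,0.14328331]),tvec=np.array([-0.00858539,0.48905666,1.78926562]))}
WF,WCX,WCY=329.95683381741577,316.611487018138,203.6164166576651
MOUNT=np.array([[9.99999441e-01,6.92600899e-05,1.05488331e-03,-1.64328498e-04],[-3.84583468e-04,9.53313274e-01,3.01982870e-01,-7.88463942e-02],[-9.84718904e-04,-3.01983107e-01,9.53312768e-01,-1.42050448e-01],[0,0,0,1]])
def wcam(p,rv):
    T=np.eye(4);T[:3,:3]=Ro.from_rotvec(rv).as_matrix();T[:3,3]=p
    C=np.linalg.inv(T@MOUNT)
    return dict(f=WF,cx=WCX,cy=WCY,rvec=Ro.from_matrix(C[:3,:3]).as_rotvec(),tvec=C[:3,3])
def proj(c,P):
    K=np.array([[c['f'],0,c['cx']],[0,c['f'],c['cy']],[0,0,1]])
    return cv2.projectPoints(np.asarray(P,float).reshape(-1,1,3),c['rvec'],c['tvec'],K,None)[0][:,0]
def Pm(c):
    K=np.array([[c['f'],0,c['cx']],[0,c['f'],c['cy']],[0,0,1]])
    return K@np.c_[Ro.from_rotvec(c['rvec']).as_matrix(),c['tvec']]
def tri(c1,p1,c2,p2):
    X=cv2.triangulatePoints(Pm(c1),Pm(c2),np.array(p1,float).reshape(2,-1),np.array(p2,float).reshape(2,-1));return (X[:3]/X[3]).ravel()
def un(p,off,k): return (np.array(p)+.5)/k-.5+np.array(off)
TH=np.radians(28)
def board(q): # q=x,y,yaw -> origin,R
    R=Ro.from_euler('z',q[2]).as_matrix()@Ro.from_euler('y',-TH).as_matrix()
    return np.array([q[0],q[1],.08]),R
def bpts(q,P):
    o,R=board(q);return o+np.asarray(P)@R.T
def gpts(q,P):
    return np.array([q[0],q[1],0])+np.asarray(P)@Ro.from_euler('z',q[2]).as_matrix().T
E
cat > fit1.py <<'E'
from h import *
t=lambda p:un(p,(205,135),6); s=lambda p:un(p,(260,115),6)
B=[[.12,.185,0],[.12,-.185,0],[-.12,.185,.018],[-.12,-.185,.018]]
bt=[t(p) for p in((50,55),(693,107),(43,458),(664,513))]
bs=[s(p) for p in((351,30),(593,330),(62,212),(250,585))]
for a,b in zip(bt,bs): print('tri board',tri(CAM['top'],a,CAM['side'],b).round(4))
f=lambda q:np.r_[(proj(CAM['top'],bpts(q,B))-bt).ravel(),(proj(CAM['side'],bpts(q,B))-bs).ravel()]
r=least_squares(f,[.6,.2,0]);qb=r.x;print('board',qb,'res',r.fun.round(1))
# thick parcel top corners
pt=[t(p) for p in((433,263),(540,263),(427,488),(522,495))]
ps=[s(p) for p in((345,255),(382,297),(165,385),(192,438))]
o,R=board(qb)
for a,b in zip(pt,ps): print('thick corner, board frame',((tri(CAM['top'],a,CAM['side'],b)-o)@R).round(4))
pt=[t(p) for p in((158,222),(257,227),(157,448),(247,458))]
ps=[s(p) for p in((270,143),(303,187),(97,260),(127,305))]
for a,b in zip(pt,ps): print('flat corner, board frame',((tri(CAM['top'],a,CAM['side'],b)-o)@R).round(4))
t=lambda p:un(p,(355,180),10); s=lambda p:un(p,(315,205),8)
# gauge: runner top outer corners; names by gauge frame with x away from robot
G=[[.06,.047,.014],[.06,-.047,.014],[-.06,.047,.014],[-.06,-.047,.014],[0,.04,.154],[0,-.04,.154]]
gt=[t(p) for p in((132,130),(391,108),(157,455),(424,435),(200,214),(430,202))]
# side cam: +y far-left ; which end is which: x away from robot is image right
gs=[s(p) for p in((235,300),(447,400),(65,362),(196,520),(210,72),(320,188))]
for a,b in zip(gt,gs): print('tri gauge',tri(CAM['top'],a,CAM['side'],b).round(4))
def f(q):
    m=np.ones((12,2)); m[6]=0
    return (np.r_[proj(CAM['top'],gpts(q,G))-gt,proj(CAM['side'],gpts(q,G))-gs]*m).ravel()
r=least_squares(f,[.5,-.2,0]);print('gauge',r.x,r.fun.round(1))
E
python3 fit1.py
```

```text
tri board [0.684  0.3719 0.1324]
tri board [0.649  0.0043 0.1306]
tri board [0.4666 0.3906 0.0425]
tri board [0.4321 0.0258 0.0082]
board [ 0.5597014   0.19425045 -0.09674452] res [ 0.8 -0.1  1.2  0.2  0.8  0.   1.  -0.1  0.1 -0.4  0.5 -0.6 -1.6  1.1
 -1.  -5.5]
thick corner, board frame [ 0.0258 -0.0412  0.0328]
thick corner, board frame [ 0.0316 -0.1023  0.0403]
thick corner, board frame [-0.11   -0.0435  0.0352]
thick corner, board frame [-0.1102 -0.0989  0.0356]
flat corner, board frame [0.029  0.1223 0.0099]
flat corner, board frame [0.0304 0.065  0.0091]
flat corner, board frame [-0.108  0.12   0.017]
flat corner, board frame [-0.1082  0.0663  0.0157]
tri gauge [ 0.5201 -0.1602 -0.0096]
tri gauge [ 0.5366 -0.2574  0.0088]
tri gauge [ 0.4118 -0.1706  0.0121]
tri gauge [ 0.4177 -0.2656  0.0123]
tri gauge [ 0.4757 -0.1761  0.1453]
tri gauge [ 0.478  -0.2521  0.1487]
gauge [ 0.47366823 -0.21533203  0.05570059] [ 0.4 -0.6  0.6 -0.1  0.4  0.   0.   0.3 -0.2  1.5  0.9  1.1  0.  -0.
  0.4 -0.8 -0.2 -0.1 -0.3 -0.2 -0.2 -2.   1.3 -0.7]
```

Triangulated heights agree with the text: thick top 33–40 mm, flat top 9–17 mm, handle top about 147 mm against 154. I mis-clicked one ledge corner in the side view. Next I'll take closer wrist views of the stand and gauge, after checking the reach of all poses.

```bash
cat > poses.py <<'E'
from h import *
def down(yaw): # tool x at angle yaw in world, z down
    x=np.array([np.cos(yaw),np.sin(yaw),0]);z=np.array([0,0,-1.]);return Ro.from_matrix(np.c_[x,np.cross(z,x),z]).as_rotvec()
def onboard(qb,psi,s=1): # tool x = s*board x turned psi about normal
    o,R=board(qb);z=-R[:,2];x=s*(R@np.array([np.cos(psi),np.sin(psi),0]));return Ro.from_matrix(np.c_[x,np.cross(z,x),z]).as_rotvec()
E
python3 - <<'E'
from rig import manip
from poses import *
print(manip.read_tool_rot(),manip.read_t())
qb=[.5597,.19425,-.0967];o,R=board(qb)
for s,n in((1,0),(-1,np.pi)):
    g=manip.inverse_kinematics([.474,-.215,.13],down(.056+n)); g2=manip.inverse_kinematics([.474,-.215,.3],down(.056+n))
    p=manip.inverse_kinematics(o+R@[-.025,-.071,.13],onboard(qb,0,s)); p2=manip.inverse_kinematics(o+R@[-.025,-.071,.25],onboard(qb,0,s))
    v=manip.inverse_kinematics([.5,.1,.36],down(n))
    for a in(g,g2,p,p2,v): print(s,None if a is None else np.round(a,2))
E
```

```text
[ 2.65189882e+00  1.68296600e+00 -2.27763253e-03] 0.15
1 [-0.51  0.33  1.76 -0.    1.05 -0.56]
1 [-0.51  0.18  1.5  -0.    1.45 -0.56]
1 [ 0.34  0.07  2.1  -0.39  0.55  0.72]
1 [ 0.42 -0.14  1.98 -0.3   0.89  0.66]
1 [ 0.11  0.14  1.41 -0.    1.59  0.11]
-1 [-0.51  0.33  1.76 -0.    1.05  2.58]
-1 [-0.51  0.18  1.5  -0.    1.45  2.58]
-1 [ 0.34  0.07  2.1  -0.39  0.55 -2.42]
-1 [ 0.42 -0.14  1.98 -0.3   0.89 -2.48]
-1 None
```

```bash
cat > snap.py <<'E'
from rig import manip
from h import *
def snap(name):
    p=np.array(manip.read_ee_pos());r=np.array(manip.read_tool_rot());c=manip.camera("wrist")
    cv2.imwrite(f"pics/{name}.png",c["frame"]);pickle.dump((p,r),open(f"pics/{name}.pkl","wb"));print(name,p.round(4),r.round(4),manip.read_t())
E
python3 - <<'E'
from snap import *; from poses import *
manip.goto([.53,.22,.34],down(0)); snap("wA")
manip.goto([.53,.12,.34],down(0)); snap("wB")
manip.goto([.474,-.12,.34],down(.056)); snap("gA")
manip.goto([.474,-.24,.32],down(.056)); snap("gB")
E
```

```text
wA [0.5293 0.2209 0.3396] [-3.1413e+00 -2.4000e-03  1.7000e-03] 1.775
wB [0.5297 0.1201 0.34  ] [-3.1409e+00  6.0000e-04  3.0000e-04] 2.3083
gA [ 0.4746 -0.1189  0.34  ] [-3.1394e+00 -8.9500e-02 -9.0000e-04] 3.3333
gB [ 0.4745 -0.2396  0.3194] [-3.139e+00 -8.800e-02  1.100e-03] 3.9417
```

View pics/wA.png

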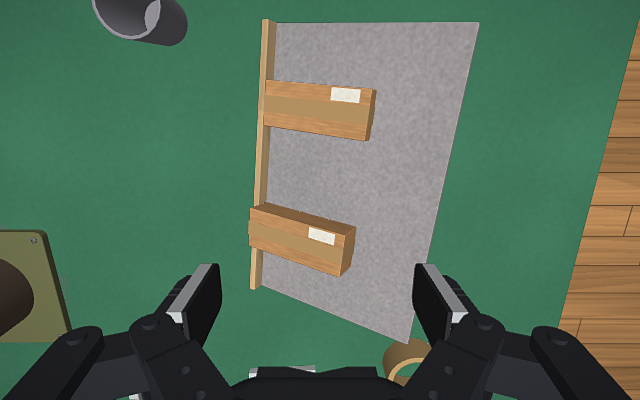

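View pics/wB.png

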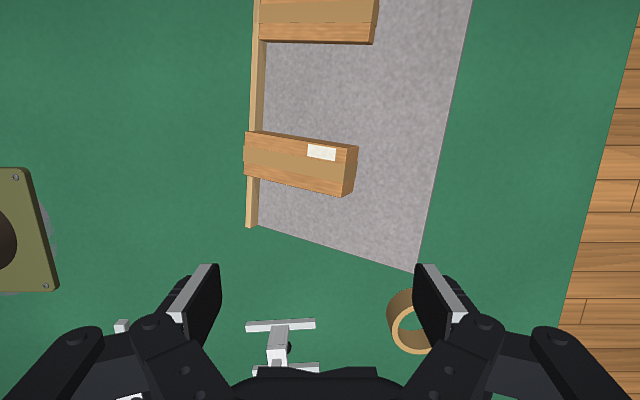

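View pics/gA.png

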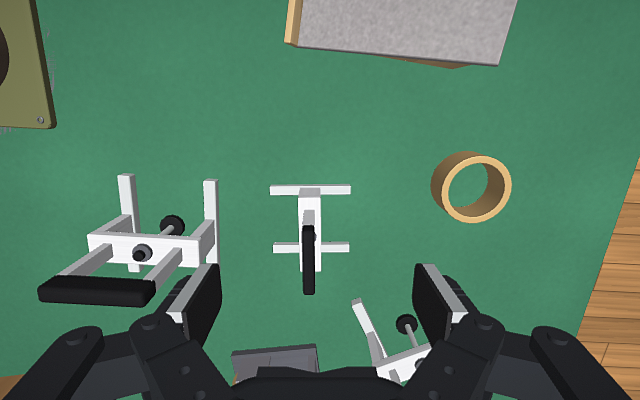

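View pics/gB.png

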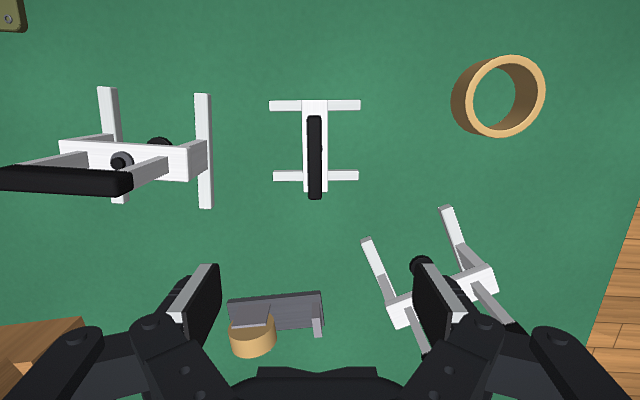

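wA shows board corners near (479,23), (408,343) and the ledge at x≈262, with the thick parcel at (300,240). gA and gB show the small gauge's handle at (308,260) and (315,157). I'll crop for accurate corners.

Run:
```python
import cv2
R=lambda n,x0,x1,y0,y1,k,o:cv2.imwrite(f"pics/{o}.png",cv2.resize(cv2.imread(f"pics/{n}.png")[y0:y1,x0:x1],None,fx=k,fy=k,interpolation=cv2.INTER_CUBIC))
R("wA",240,380,190,300,5,"d1")
R("wB",235,435,110,280,4-.5,"d2")
R("gA",255,365,170,305,4,"d3")
R("gB",255,375,85,210,4.5,"d4")
```

```text
(no output)
```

View pics/d1.png

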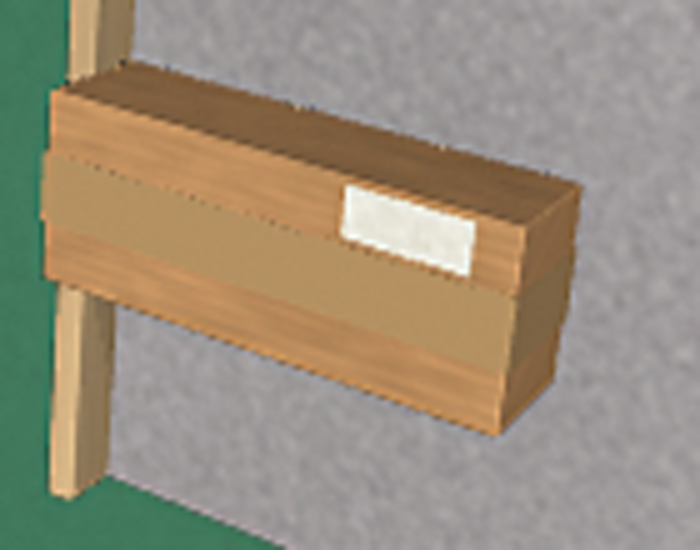

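View pics/d2.png

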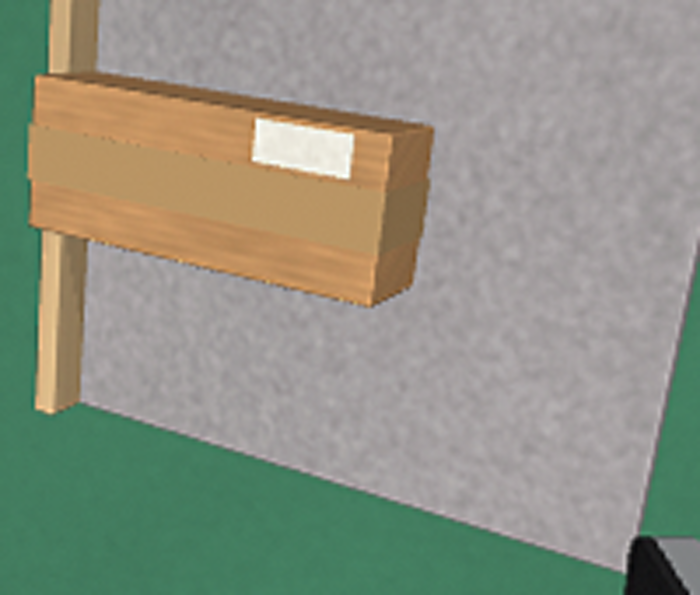

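View pics/d3.png

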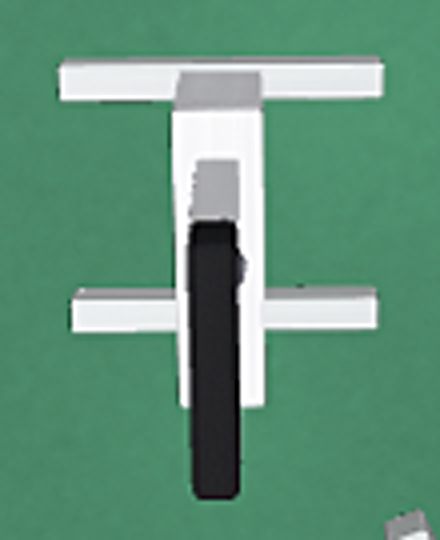

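View pics/d4.png

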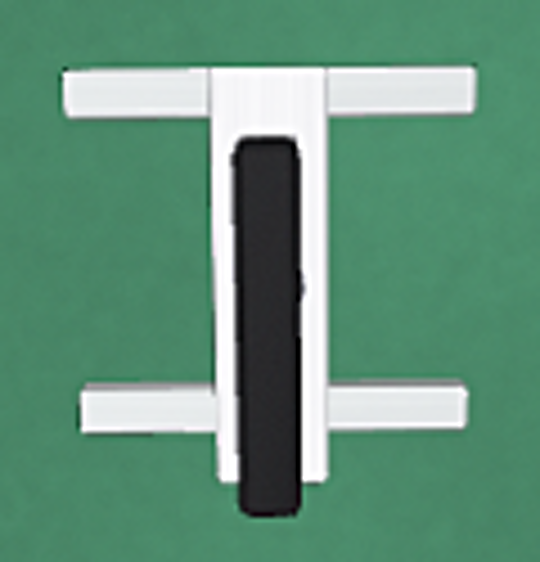

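```bash
cat > fit2.py <<'E'
from h import *
L=lambda n:wcam(*pickle.load(open(f"pics/{n}.pkl","rb")))
wA,wB,gA,gB=map(L,("wA","wB","gA","gB"))
a=lambda p:un(p,(240,190),5); b=lambda p:un(p,(235,110),3.5)
# board
PA=[[.12,.185,0],[.12,-.185,0],[-.12,.185,.018],[-.12,-.185,.018],[-.11,-.185,0]]
UA=np.array([[479,23],[408,343.5],[263.5,20],a((67,498)),a((107,475))])
PB=[[.12,-.185,0],[-.12,-.185,.018],[-.11,-.185,0]]
UB=np.array([[415.5,273],b((52,411)),b((80,402))])
f=lambda q:np.r_[(proj(wA,bpts(q,PA))-UA).ravel(),(proj(wB,bpts(q,PB))-UB).ravel()]
r=least_squares(f,[.56,.19,-.1],loss='soft_l1');qb=r.x;print('board',qb.round(4),f(qb).round(1))
def g(q): # free height and slope
    R=Ro.from_euler('z',q[2]).as_matrix()@Ro.from_euler('y',-q[4]).as_matrix();W=lambda P:np.array([q[0],q[1],q[3]])+np.array(P)@R.T
    return np.r_[(proj(wA,W(PA))-UA).ravel(),(proj(wB,W(PB))-UB).ravel()]
r=least_squares(g,[*qb,.08,TH],loss='soft_l1');print('free board (x,y,yaw,z,slope deg)',r.x[:4].round(4),np.degrees(r.x[4]).round(2))
o,R=board(qb)
ca=[a(p) for p in((527,228),(500,435),(45,278),(50,92))]; cb=[b(p) for p in((392,135),(372,306),(30,226),(35,76))]
T=np.array([(tri(wA,x,wB,y)-o)@R for x,y in zip(ca,cb)]);print('thick tri\n',T.round(4))
def fp(v):
    P=[[s*.07,t*.028,.038] for s,t in((1,1),(1,-1),(-1,-1),(-1,1))];c,s_=np.cos(v[2]),np.sin(v[2]);P=np.array(P)@np.array([[c,s_,0],[-s_,c,0],[0,0,1]])+[v[0],v[1],0]
    return np.r_[(proj(wA,bpts(qb,P))-ca).ravel(),(proj(wB,bpts(qb,P))-cb).ravel()]
r=least_squares(fp,[-.04,-.07,0]);qp=r.x;print('thick x,y,psi in board',qp.round(4),r.fun.round(1))
# gauge
a=lambda p:un(p,(255,170),4); b=lambda p:un(p,(255,85),4.5)
G=[[-.06,.040,.014],[.06,.040,.014],[-.06,-.04,.014],[.06,-.04,.014],[-.06,-.054,.014],[.06,-.054,.014],[-.007,-.04,.154],[.007,-.04,.154]]
ua=[a(p) for p in((60,100),(384,97),(72,296),(378,294),(72,331),(378,329),(192,499),(240,499))]
ub=[b(p) for p in((65,117),(475,112),(80,390),(468,386),(82,433),(467,428),(239,516),(300,516))]
f=lambda q:np.r_[(proj(gA,gpts(q,G))-ua).ravel(),(proj(gB,gpts(q,G))-ub).ravel()]
r=least_squares(f,[.474,-.215,.056],loss='soft_l1');qg=r.x;print('gauge',qg.round(4),f(qg).round(1))
for x,y in zip(ua,ub):print('tri',tri(gA,x,gB,y).round(4))
np.savez('fit.npz',qb=qb,qp=qp,qg=qg)
E
python3 fit2.py
```

```text
board [ 0.5591  0.196  -0.0983] [ 2.1 -2.1  0.4  2.1 -1.8 -1.4 -3.4 -0.5  1.   1.1 -0.2  1.8 -4.4  0.3
  0.9  1.2]
free board (x,y,yaw,z,slope deg) [ 0.5601  0.1951 -0.0972  0.0751] 27.87
thick tri
 [[ 0.0288 -0.0466  0.0374]
 [ 0.0288 -0.1018  0.0363]
 [-0.1097 -0.1015  0.0382]
 [-0.1098 -0.0467  0.0386]]
thick x,y,psi in board [-0.0406 -0.0741  0.0043] [ 0.2 -0.4 -0.1  0.8 -0.5  0.4 -0.1 -0.5  0.5 -0.6  0.1  0.5 -0.3  0.5
 -0.4 -0.4]
gauge [ 0.471  -0.2138  0.0663] [-0.4 -0.1 -0.  -0.  -0.7  0.6  0.3  0.5 -0.3  0.1  0.1 -0.1 -0.   0.8
  0.2  0.7 -0.3 -0.4  0.5 -0.2 -0.6 -0.7  0.3 -0.7 -0.5 -0.4  0.2 -0.1
 -0.   0.2  0.8  0.1]
tri [ 0.4088 -0.1783  0.0126]
tri [ 0.5281 -0.1702  0.0131]
tri [ 0.4137 -0.2606  0.0052]
tri [ 0.5341 -0.2522  0.0069]
tri [ 0.4149 -0.273   0.0108]
tri [ 0.5343 -0.264   0.0136]
tri [ 0.4666 -0.2547  0.1517]
tri [ 0.4802 -0.254   0.1516]
```

Everything holds up: the thick parcel's top triangulates at 36–39 mm, its low end sits at the ledge (x = -0.110), and the handle top is at 152 mm. Now I'll grasp, keeping the pads slightly high to clear the rising foot rod.

Run:
```python
from snap import *; from poses import *
x,y,w=np.load('fit.npz')['qg']
manip.goto([x,y,.24],down(w)); manip.pause(.2); manip.movel([x,y,.128],feed=.12); manip.pause(.1)
print(manip.read_ee_pos(),manip.read_wrist_force())
manip.gripper_to(0,70); print('w',manip.read_gripper_width(),manip.read_wrist_force(),manip.read_ee_pos())
manip.movel([x,y,.16],feed=.1); manip.pause(.2)
print(manip.read_gripper_width(),manip.read_wrist_force(),manip.read_torque(),manip.read_ee_pos())
manip.movel([x,y,.30],feed=.25); manip.pause(.2); snap("h1")
cv2.imwrite("pics/hs.png",manip.camera("side")["frame"][100:300,250:450].repeat(3,0).repeat(3,1))
```

```text
[ 0.47164529 -0.21418803  0.12888345] [-0.25409377 -0.13892372  0.3986077 ]
w 0.15174686985604088 [-1.79692997 -0.16533183  3.71709872] [ 0.47057848 -0.21379093  0.12810743]
0.148377525920993 [-0.48871635 -0.55475264 -4.44095863] [-0.00680694 -0.00174928 -0.05115219] [ 0.4702858  -0.21338922  0.15903925]
h1 [ 0.4698 -0.2131  0.2977] [-3.1375 -0.1041  0.0063] 8.0333
```

View pics/h1.png

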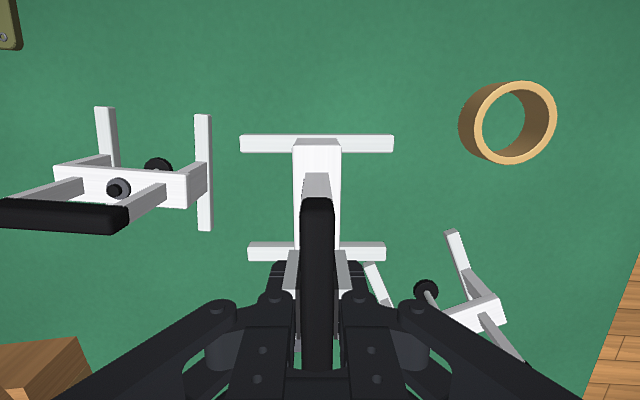

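View pics/hs.png

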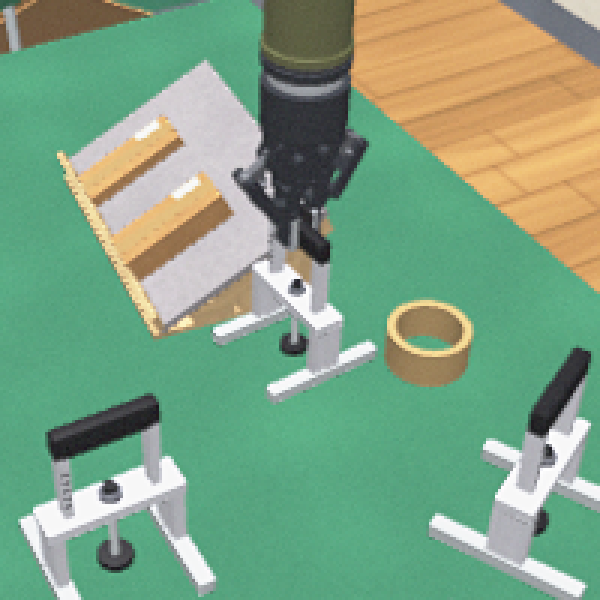

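The grasp is good: weight change about 4.8 N, width 0.148 (≈13 mm for a 14 mm bar), and the gauge hangs upright. I'll check the in-hand pose from h1, using runner corners (240,135)…(386,260).

Run:
```python
from h import *; import cv2
im=cv2.imread("pics/h1.png");cv2.imwrite("pics/h1c.png",cv2.resize(im[125:275,230:405],None,fx=4,fy=4,interpolation=cv2.INTER_CUBIC))
```

```text
(no output)
```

View pics/h1c.png

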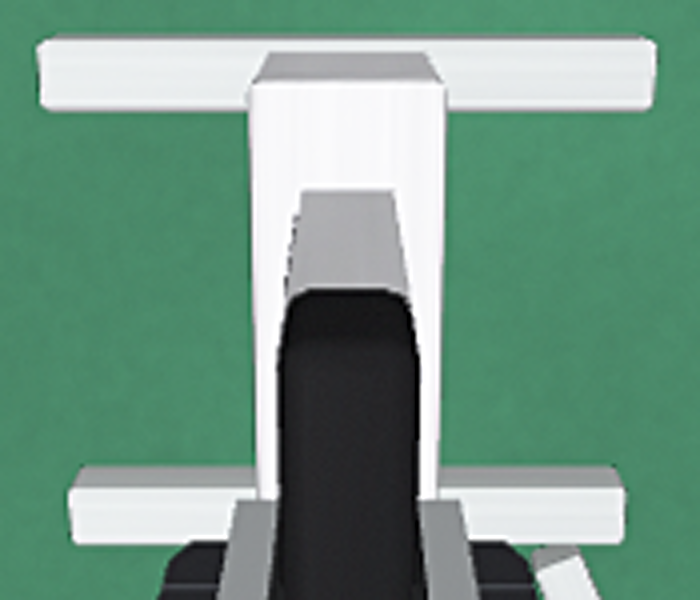

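Run:
```python
from h import *
C=np.linalg.inv(MOUNT);c=dict(f=WF,cx=WCX,cy=WCY,rvec=Ro.from_matrix(C[:3,:3]).as_rotvec(),tvec=C[:3,3])
P=np.array([[-.06,.054,.014],[.06,.054,.014],[-.06,.04,.014],[.06,.04,.014],[-.06,-.04,.014],[.06,-.04,.014],[-.06,-.054,.014],[.06,-.054,.014]])
U=[un(p,(230,125),4) for p in((40,41),(656,40),(42,109),(653,108),(70,488),(625,488),(72,543),(624,543))]
R0=np.diag([1,-1,-1.])
f=lambda v:(proj(c,(P@Ro.from_rotvec(v[3:]).as_matrix().T)@R0.T+v[:3])-U).ravel()
r=least_squares(f,[0,0,.128,0,0,0]);print(r.x.round(4),r.fun.round(2))
f2=lambda v:np.r_[f(v),(v[:3]-[0,0,.128])/.002,v[3:]/.02]
r=least_squares(f2,[0,0,.128,0,0,0]);print(r.x.round(4),f(r.x).round(2))
```

```text
[ 1.000e-04  1.600e-03  1.317e-01 -1.870e-02 -1.800e-03  1.100e-03] [-0.29 -0.45  0.08 -0.3   0.4   0.61 -0.34  0.77 -0.43 -0.69  0.63 -0.73
  0.05  0.4  -0.08  0.36]
[ 1.000e-04  1.200e-03  1.307e-01 -6.400e-03 -7.000e-04  9.000e-04] [-0.79 -0.53  0.6  -0.36 -0.04  0.62  0.11  0.79 -0.59 -0.63  0.76 -0.71
 -0.07  0.4   0.01  0.32]
```

The gauge is aligned in hand: within 2 mm and 0.02 rad. Moving over the parcel at a safe height.

```bash
cat > place.py <<'E'
from snap import *; from poses import *
d=np.load('fit.npz');qb=d['qb'];qp=d['qp'];o,R=board(qb);rot=onboard(qb,0)
GX=-.025
tcp=lambda z:o+R@np.array([GX,qp[1]+.001,z+.1295])
def inb(): return (R.T@(np.array(manip.read_ee_pos())-o)-[0,.001,.1295]).round(4)
E
python3 - <<'E'
from place import *
manip.goto(tcp(.125),rot); manip.pause(.3); print('gauge in board',inb(),manip.read_tool_rot()-rot,manip.read_t())
manip.movel(tcp(.055),feed=.15); manip.pause(.3); print('gauge in board',inb(),manip.read_tool_rot()-rot,manip.read_wrist_force(),manip.read_t())
snap("p1")
f=manip.camera("side")["frame"];cv2.imwrite("pics/p1s.png",cv2.resize(f[80:230,240:380],None,fx=5,fy=4.9*.8 and 5,interpolation=cv2.INTER_CUBIC)[:600])
f=manip.camera("top")["frame"];cv2.imwrite("pics/p1t.png",cv2.resize(f[130:230,200:330],None,fx=6,fy=6,interpolation=cv2.INTER_CUBIC))
E
```

```text
gauge in board [-0.0245 -0.0746  0.1247] [-0.00055582 -0.00228764 -0.0008376 ] 9.725
gauge in board [-0.0244 -0.0738  0.0557] [0.00011976 0.00022788 0.00268619] [-0.0486268  -0.93088568 -5.21851662] 10.6417
p1 [0.4439 0.1341 0.2321] [ 3.0219 -0.1483  0.7561] 10.6917
```

View pics/p1.png

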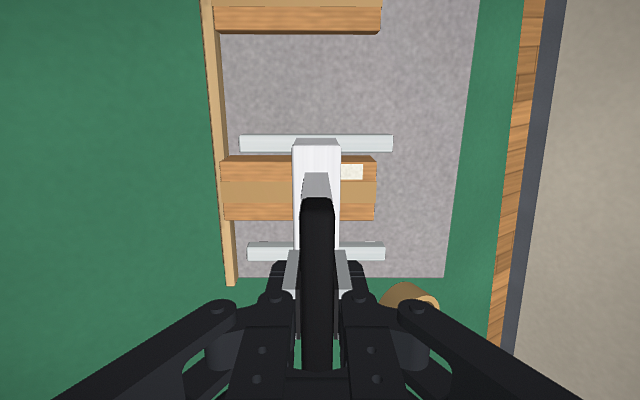

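View pics/p1s.png

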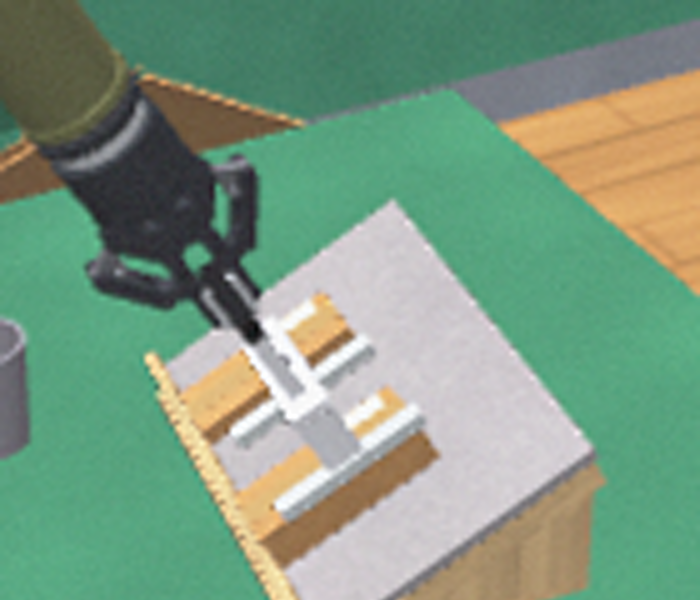

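The gauge straddles the thick parcel in both views. Before lowering, I'll overlay the model on p1 to check centring.

Run:
```python
from h import *
d=np.load('fit.npz');qb,qp=d['qb'],d['qp']
c=wcam(*pickle.load(open("pics/p1.pkl","rb")));im=cv2.imread("pics/p1.png")
x,y,_=qp
top=[[x-.07,y+.028,.038],[x+.07,y+.028,.038],[x+.07,y-.028,.038],[x-.07,y-.028,.038]]
brd=[[.12,.185,0],[.12,-.185,0],[-.11,-.185,0],[-.11,.185,0]]
k=4;im=cv2.resize(im[100:300,190:490],None,fx=2.6,fy=2.6,interpolation=cv2.INTER_CUBIC)
for P,col in((top,(255,0,0)),(brd,(0,0,255))):
    u=(proj(c,bpts(qb,P))-[190,100]+.5)*2.6-.5;print(proj(c,bpts(qb,P)).round(1).tolist());cv2.polylines(im,[u.round().astype(int)],True,col,1)
cv2.imwrite("pics/ov.png",im)
```

```text
[[218.6, 161.1], [377.1, 161.1], [373.8, 220.5], [223.9, 220.6]]
[[500.4, -140.2], [444.9, 278.0], [239.7, 278.2], [206.6, -140.8]]
```

View pics/ov.png

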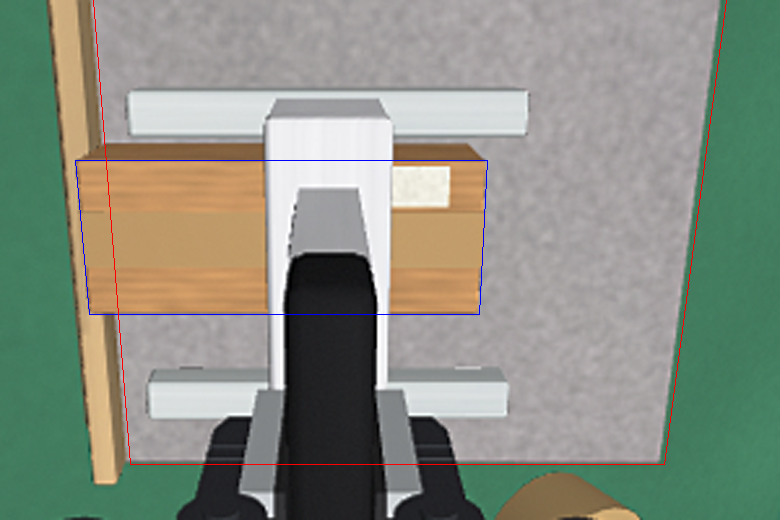

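The overlay matches within about 1 px, so centring is confirmed. I'll lower slowly with force checks.

Run:
```python
from place import *
n=R[:,2]
F=lambda:np.array(manip.read_wrist_force())@n
F0=F();print('F0',F0)
manip.movel(tcp(.030),feed=.08);print(inb(),F()-F0)
manip.movel(tcp(.007),feed=.05);manip.pause(.2);print(inb(),F()-F0,manip.read_t())
z=.007
while z>-.008:
    z-=.001;manip.movel(tcp(z),feed=.02);manip.pause(.1);f=F()-F0;print(round(z,4),inb(),round(f,2))
    if f>6:break
print(manip.read_torque(),manip.read_t());snap("p2")
```

```text
F0 -4.999706140846517
[-0.0254 -0.0743  0.0298] 0.5159437816859631
[-0.0249 -0.074   0.0072] 0.4502193920357369 12.0667
0.006 [-0.0249 -0.074   0.0061] 1.56
0.005 [-0.025  -0.0741  0.005 ] 0.96
0.004 [-0.0249 -0.074   0.004 ] 1.28
0.003 [-0.0249 -0.0741  0.003 ] 1.88
0.002 [-0.0249 -0.074   0.002 ] 1.61
0.001 [-0.025  -0.0741  0.001 ] 1.37
0.0 [-0.025  -0.0741 -0.    ] 1.03
-0.001 [-0.0254 -0.0739 -0.0005] 7.85
[0.25780583 0.92593734 0.11220047] 14.8667
p2 [0.4694 0.1316 0.1819] [ 3.0224 -0.1487  0.7536] 14.9167
```

Contact came at z ≈ -0.5 mm, where expected, with +7.8 N. Releasing and backing off along the board normal.

Run:
```python
from place import *
manip.gripper_to(.6);manip.pause(.2);print(manip.read_gripper_width(),manip.read_wrist_force())
manip.movel(tcp(.10),feed=.12);manip.pause(.3);print(inb(),manip.read_t());snap("r1")
manip.goto([.42,.02,.34],down(0));manip.pause(.3)
f=manip.camera("side")["frame"];cv2.imwrite("pics/r1s.png",cv2.resize(f[100:220,240:380],None,fx=5,fy=5,interpolation=cv2.INTER_CUBIC))
f=manip.camera("top")["frame"];cv2.imwrite("pics/r1t.png",cv2.resize(f[130:230,200:330],None,fx=6,fy=6,interpolation=cv2.INTER_CUBIC))
snap("r2");print(manip.read_t())
```

```text
0.6010805379492605 [ 0.92711197  0.22203495 -0.10074588]
[-0.0253 -0.0742  0.0995] 16.8583
r1 [0.4226 0.1358 0.2703] [ 3.0217 -0.1487  0.7516] 16.9083
r2 [0.4194 0.0208 0.3398] [ 3.1415e+00  2.5000e-03 -2.0000e-04] 18.0833
18.0833
```

View pics/r1.png

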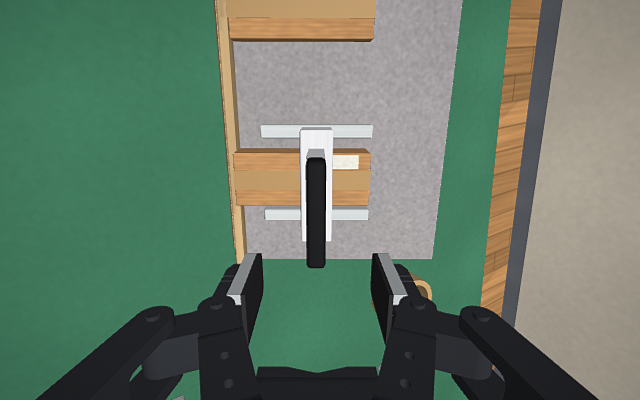

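View pics/r1s.png

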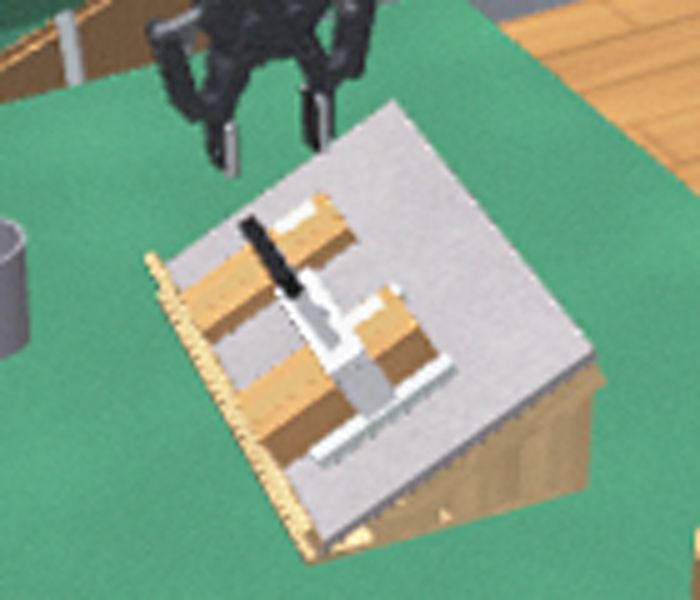

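View pics/r1t.png

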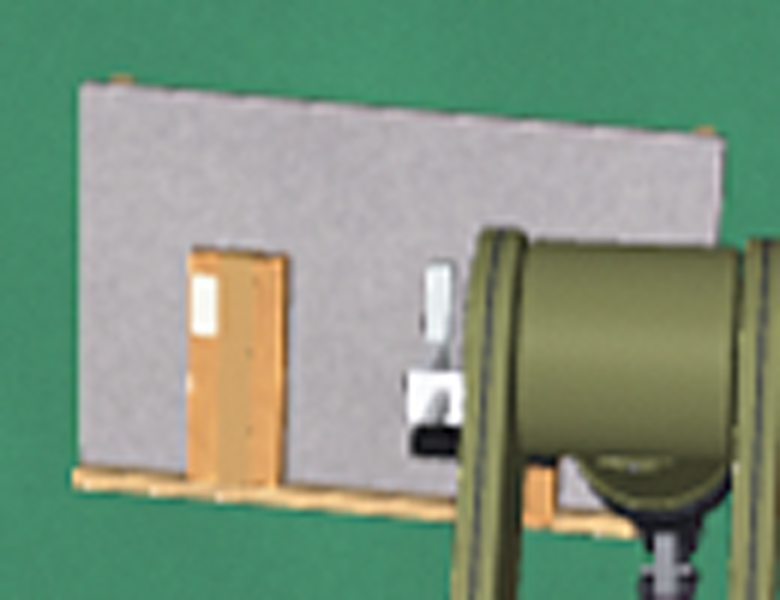

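The gauge stands on the board with runners either side, and the parcels look unmoved. I'll check that numerically from r1.

Run:
```python
from h import *
d=np.load('fit.npz');qb,qp=d['qb'],d['qp']
c=wcam(*pickle.load(open("pics/r1.pkl","rb")));im=cv2.imread("pics/r1.png")
x,y,_=qp
q=lambda x0,x1,y0,y1,z:[[x0,y0,z],[x1,y0,z],[x1,y1,z],[x0,y1,z]]
k=3.8;im=cv2.resize(im[110:280,220:420],None,fx=k,fy=k,interpolation=cv2.INTER_CUBIC)
gx,gy=-.025,-.0741
for P,col in((q(x-.07,x+.07,y-.028,y+.028,.038),(255,0,0)),(q(gx-.06,gx+.06,gy+.04,gy+.054,.014),(0,0,255)),(q(gx-.06,gx+.06,gy-.054,gy-.04,.014),(0,0,255)),(q(gx-.007,gx+.007,gy-.04,gy+.04,.154),(0,255,255))):
    u=(proj(c,bpts(qb,P))-[220,110]+.5)*k-.5;cv2.polylines(im,[u.round().astype(int)],True,col,1)
cv2.imwrite("pics/ov2.png",im)
```

View pics/ov2.png

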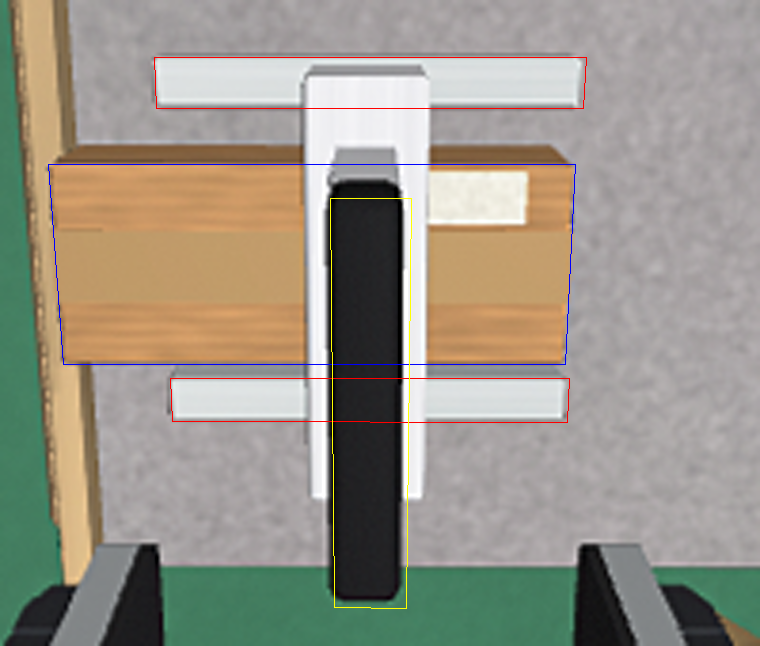

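View pics/r2.png

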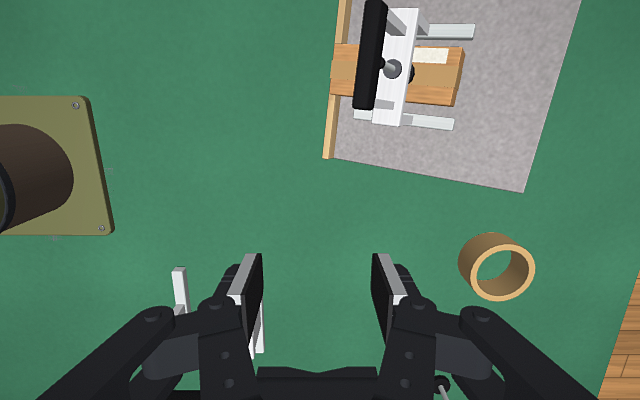

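The runners and parcel match the model within about 1 px, the handle within 1–2 px, and the foot rod is visibly raised. I'll check that nothing is creeping, then hand in.

Run:
```python
from snap import *
a=manip.camera("wrist")["frame"].astype(int);manip.pause(1.5);b=manip.camera("wrist")["frame"].astype(int)
r2=cv2.imread("pics/r2.png").astype(int)
for u,v in((a,b),(r2,b)): print(np.abs(u-v)[:140,320:480].max(),np.abs(u-v)[:140,320:480].mean().round(2))
print(manip.read_t());manip.hand_in()
```

```text
255 7.38
255 9.46
19.6833
the job is handed in; nothing more can be done
```

The gauge is over the thicker (right-hand) parcel, released, and I handed the job in at about 19.7 s. My last check, whether it was staying still, didn't come out clean.

**What I did:** I located the things by stereo from the fixed and wrist cameras. I gripped the smallest gauge by its handle (about 4.8 N weight change). I tilted it to the 28° board and lowered it in 1 mm steps until contact at z ≈ -0.5 mm with about 8 N. Then I opened the gripper and backed off.

**Checks after release:**
- **Position:** the runners and thick parcel matched the model within about 1 px in the wrist view. That puts the gauge at about x = -25 mm, y = -74 mm on the board, centred across the parcel.
- **Tilt:** the handle was 1–2 px off the model, which means a tilt of roughly 0.01 rad.
- **Foot:** the foot rod is visibly raised. I inferred the reading, about 36 mm, from the seating; I did not measure it.
- **Other things:** the thick parcel matched its measured place. The flat parcel looked unmoved; I compared that by eye only. The tape roll and tub did not appear moved, and the arm never worked near the dispenser.

**Check that disagreed:** I compared two wrist pictures 1.5 s apart to see whether anything was creeping. They differed (mean 7 grey levels, up to 255 at edges). The arm still settling and shifting the camera could explain it. I didn't save those frames, and the same script handed the job in without waiting for the result. So I did not independently confirm that the gauge was at rest at hand-in. Pictures taken about 0.3 s and 1.5 s after I had released the gauge and backed off showed it standing in place.

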